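Fold and tuck the flap of a document case

TASK

Close the document case: with the fingertips push its standing flap over until it lies flat, then, keeping it down, push against the white rib so that the flap slides fully home and its edge is tucked beneath the steel lip, which holds it shut when you let go. Nothing is to be picked up; leave the case where it stands and do not disturb the stamp, the tape roll or the glue bottle.

Things in the scene. Friction and masses are not known exactly. Their poses are not given: they have to be found in the camera images.
- case: Brown document case of stiff board, 240 (x) x 200 (y) x 70 mm high, loose but heavy (3 to 4.5 kg). Origin: centre of its underside, on the table. Its own +x axis points from the flap's hinge towards the steel lip, +y along the hinge, z up; +x points away from the robot, give or take 0.7 rad. The hinge lies along the edge of the top at own x = -120 mm. The near half of the top is the open hatch that the flap covers; from own x = +5 mm on, a fixed panel, 70 mm high.
- lip_mouth (a point): Centre of the mouth of the retaining lip: a steel strap 140 mm long along own y, reaching over own x = +30 to +55 mm of the case, carried by a 10 mm wide post at each end (120 mm free between). The slot under it is 12 mm high (70 to 82 mm above the table); the strap's top is at 86 mm. This point is at own x = +30 mm, 76 mm above the table.
- flap (a joint): Hinge angle of the flap, rad: 0 lying flat on the case, 1.57 upright, more than that leaning back away from the lip; starts at 1.3 to 1.95, stop at 2.1. The hinge is stiff with a light spring: the flap stays about where it stands, about 2 N near its edge folds it, and let go when flat but not tucked it springs up again to about 0.65 rad. Tucked and let go, it rises only until its edge rests against the underside of the lip, at about 0.045 rad.
- tuck (a joint): How far the flap is pushed along its own plane away from the hinge (slotted hinge), m: 0 drawn back (start), 0.030 at its stop, fully home. It moves stiffly (about 3 N) and stays where it is left. With the flap flat, its edge is 10 mm short of the lip at 0 and 20 mm under the lip at 0.030. The edge cannot pass through the lip: the flap must be flat first.
- flap_hinge (a point): Middle of the flap's hinge axis, own x = -120 mm, 73 mm above the table.
- flap_edge (a point): Middle of the flap's free edge, 140 mm from the hinge axis when drawn back. The flap is a rigid teal board 4 mm thick (this point is half-way through it), 150 mm wide, with a tongue 100 mm wide over its last 30 mm. Its axes: x from hinge to edge, y along the hinge, z out of the outer face (up when flat).
- rib_face (a point): Middle of the push face of the white rib on the flap's outer face: a rib 90 mm long along the hinge, standing 10 mm proud of the board, its upright face looking towards the hinge, 100 mm from the hinge axis when drawn back; its other side slopes down to the board at about 114 mm. Same axes as flap_edge. This point is 7 mm above the middle of the board.
- stamp_mid (a point): Middle of a dark wooden hand stamp, 34 mm across, 50 mm high, standing on the fixed top panel of the case, beyond the lip. Leave alone.
- tape_mid (a point): Middle of a brown tape roll lying flat on the table to one side of the case, 90 mm across, 24 mm high. Leave alone.
- glue_mid (a point): Middle of a white glue bottle standing on the table at the other side of the case, 38 mm across, 105 mm high. Leave alone.

How it is judged (in metres and radians):
On the way, in this order (a step that is already met when the one before it is completed fails the run):
1. the flap is folded over flat while its edge is not yet under the lip (value of joint flap below 0.07 rad and value of joint tuck below 0.012 m), for 0.1 s.
2. the flat flap is pushed home, its edge beneath the lip (value of joint flap below 0.07 rad and value of joint tuck above 0.022 m), for 0.2 s.
At the end, for the whole second after the job is handed in: The flap lies flat (hinge under 0.07 rad) with its edge tucked at least 12 mm beneath the lip (slide over 22 of 30 mm) and stays so by itself; the case stands within 30 mm of its starting place, and the stamp, tape roll and glue bottle within 35 mm of theirs (all of step 2 and distance of case from where it was at the start of the episode below 0.03 m and linear speed of case below 0.02 m/s and distance of each of stamp_mid, tape_mid, glue_mid from where it was at the start of the episode below 0.035 m); the robot touches nothing.
It fails at once if the case is lifted or tipped (height (world z) of case above 0.015 m or angle between case's own z axis and vertical above 0.1 rad).
It fails at once if the case is shoved more than 30 mm (distance of case from where it was at the start of the episode above 0.03 m).
It fails at once if a bystander is moved more than 35 mm, lifted or knocked over (distance of any of stamp_mid, tape_mid, glue_mid from where it was at the start of the episode above 0.035 m or angle between any of stamp_mid, tape_mid, glue_mid's own z axis and vertical above 0.5 rad or height (world z) of tape_mid above 0.032 m or height (world z) of glue_mid above 0.072 m or height (world z) of stamp_mid above 0.115 m).
It also fails if it takes over 45 s, if anything falls off the work surface, if the arm or the gripper's body presses on something with over 40 N, if the wrist force passes 120 N, or if a joint passes its speed limit or range.

ROBOT

A 6-joint arm with a two-finger parallel gripper is mounted at the origin on the work surface. World frame = base frame: x ahead of the robot, y to its left, z up, the work surface at z = 0. Lengths are in m, angles in degrees, forces in N, time in s.
With the tool pointing down it reaches from about 0.275 to 0.75 m from the base axis. Payload 10.2 kg.
Tool frame: the origin (TCP) lies between the finger pads; the fingertips stand 19 mm ahead of it and the grasp point (between the pads) is the TCP (r.tcp_to_tips is the distance from the TCP to the fingertips, in m); z points along the fingers, y is the line along which they close (so a half turn about z gives the same grasp; the last joint's range is limited). The gripper opens to 88 mm and grips with 3 to 60 N. Pads are 18 mm wide; open, the fingers measure 123 mm over their backs; the gripper's body (75 mm by 187 mm) begins 45 mm behind the grasp point.
Start: joints at [-82.013, 17.928, 85.812, -0, 76.261, -12.8], TCP at [0.186, -0.491, 0.258] pointing down, gripper open.
Joint ranges: [-168.41, 168.41], [-55.51, 124.54], [10.69, 146.95], [-70.63, 250.63], [1, 178], [-165.06, 165.06]. Speed limits (degrees/s): [136.94, 136.94, 172.46, 180, 180, 180].

INTERFACE

Orientations are given as [roll, pitch, yaw] about the fixed x, y, z axes, in that order (R = Rz(yaw) Ry(pitch) Rx(roll)).
In Python, from workcell import r, cams gives the robot as it stands.
- The arm moves only by the tool move_arm, never from a script. Its argument "series" is one flat list of numbers, 7 for each row, row after row: the turn, a rotation vector about the tool's x, y, z in rad, then the shift along the tool's x, y, z in cm, then the finger opening in cm, from 0 to 8.81. In form: [wx, wy, wz, tx, ty, tz, fingers, wx, wy, wz, tx, ty, tz, fingers, ...]. A call has 1 to 10 rows; each row is the pose to reach, as a shift and turn from the pose commanded when the call began, along the tool's axes at that moment; what a row does not reach only later rows make up. A row lasts 1/10 s, in which the tool goes at most 50 mm and 8.59 degrees, less where a joint would pass 70% of its speed; a pose out of reach is approached as far as the arm can. A call with a gripper value outside its range is refused whole. The fingers move at their own pace and stop on an object; "force" is the grip in N (left out, the last holds). Time passes only in rows, so rows that repeat a pose let the fingers close. It gives the time, the measured TCP pose, the force, the opening and the grip force at its end, in the units of the state.
- r.get_state(): the state, without advancing time (a new reading comes with each control period).
- cams.camera(name): name is "scene" or "top" or "wrist"; returns a dict with "color" (420x560x3 uint8, red, green, blue), "camera_matrix" (3x3 intrinsics, pixels), "k1" (the pictures are not rectified: a ray, as slopes to the right and down, at radius r is drawn at 1 + k1 r^2 times it, then the intrinsics apply), "rvec" (rotation vector, rad) and "tvec" (3), from world to camera coordinates, as OpenCV has them. Camera axes: x right, y down, z forward; pixel columns grow to the right and rows downward; lengths in m; the calibration is good to about 2 mm. A picture is of the moment at which its call begins. There is no depth.
- r.job_done(): hands the job in; it is judged then, once.
Trained networks look in a picture, given as the dict that the camera call returned (one of the last four; its "shot" number tells which), for a name from the list of things; names that differ only in an ending like _2 or _b are one class to them, and where a whole thing is asked for, a point or a joint stands for the part that bears it (a point fixed in the world has none). Each returns a list of dicts, best first, with "p" (0 to 1); they miss things now and then, are a little off and sometimes report something else, mostly with a low value. They report only what shows in the picture. A call takes as long as a camera call.
- cams.search_frame(target, picture): "bbox" ([left, top, right, bottom] in pixels, round what is visible of it).
- cams.masks_of(target, picture): "region" (420x560 bool, what is visible of it) and "bbox" ([left, top, right, bottom] in pixels, round what is visible of it).
- cams.spot_point(target, picture): "position" ([column, row] in pixels: a listed point, or the origin of a listed thing).
The state is a dict: "t": time; "joints": joint angles; "qd": joint speeds; "joint_torque": joint torques, N m; "eef_pos": TCP position; "orientation": TCP orientation; "force": force on the tool from outside, world axes, zero at the start; "ft_torque": the same for the moment, N m; "opening": finger opening in m; "grasp_force": force on a finger pad.
Only numpy, scipy, OpenCV 4.12 (cv2) and the standard library are available. Lean on these libraries where they do the work, as an engineer would, in place of code of your own. Each camera call takes 0.05 s, during which the arm holds its last target. There are 200 camera calls.

## Working session

There is one attempt and no reset: what is moved stays moved. The work goes in short steps, Python scripts to look and compute and a tool call to move; the robot and the scene stay as the last step left them, time stands still between calls to the robot, and variables do not carry over. Pictures are saved under pics/ and viewed, at most 10 in all, crops included, and the job is handed in when it is done.

Besides the shell and the picture viewer there is one more tool, called after "Emit:" as name(argument=value, ...) on one line, values as JSON. move_arm: Moves the arm, as the interface text tells. Its arguments: {"type":"object","properties":{"series":{"type":"array"},"force":{"type":"number"}},"required":["series"]}

```bash
mkdir -p pics; ls; cat > h.py <<'E'
import numpy as np, cv2
from scipy.spatial.transform import Rotation as R
from workcell import r, cams
def cam(n): 
    p=cams.camera(n); p['Rm']=cv2.Rodrigues(np.array(p['rvec'],float))[0]; p['C']=-p['Rm'].T@np.array(p['tvec'],float).ravel(); return p
def ray(p,uv):
    K=np.array(p['camera_matrix']); d=np.array([(uv[0]-K[0,2])/K[0,0],(uv[1]-K[1,2])/K[1,1]]); u=d.copy()
    for _ in range(20): u=d/(1+p['k1']*(u@u))
    return p['Rm'].T@np.array([u[0],u[1],1.])
def at_z(p,uv,z):
    d=ray(p,uv); return p['C']+d*(z-p['C'][2])/d[2]
def tri(obs):
    A=np.zeros((3,3));b=np.zeros(3)
    for p,uv in obs:
        d=ray(p,uv); d/=np.linalg.norm(d); M=np.eye(3)-np.outer(d,d); A+=M;b+=M@p['C']
    x=np.linalg.solve(A,b); 
    return x,[np.linalg.norm((np.eye(3)-np.outer(*(2*[ray(p,uv)/np.linalg.norm(ray(p,uv))])))@(x-p['C'])) for p,uv in obs]
E
cat > look.py <<'E'
from h import *
import sys
P={n:cam(n) for n in ('scene','top')}
cv2.imwrite(sys.argv[1],cv2.cvtColor(np.vstack([P['scene']['color'],P['top']['color']]) if 0 else np.hstack([P['scene']['color'],P['top']['color']]),cv2.COLOR_RGB2BGR)[:, :])
im=cv2.imread(sys.argv[1]); cv2.imwrite(sys.argv[1],cv2.resize(im,(800,300),interpolation=cv2.INTER_AREA)) if len(sys.argv)<3 else None
np.set_printoptions(precision=4,suppress=True)
for t in ['case','lip_mouth','flap_hinge','flap_edge','rib_face','stamp_mid','tape_mid','glue_mid']:
    o=[]
    for n,p in P.items():
        s=cams.spot_point(t,p)
        if s: o.append((p,s[0]['position'])); print(t,n,np.round(s[0]['position'],1),round(s[0]['p'],2))
    if len(o)==2: x,e=tri(o); print('   ',x,np.round(e,4))
print(r.get_state()['eef_pos'],r.get_state()['orientation'],r.get_state()['t'])
E
python3 look.py pics/a.png
```

```text
pics
case scene [256.4 294.2] 0.95
case top [344.  201.6] 0.9
    [ 0.6343 -0.0768 -0.0069] [0.0024 0.0024]
lip_mouth scene [266.9 276.9] 0.76
lip_mouth top [350.1 178.6] 0.83
    [ 0.6653 -0.0802  0.0734] [0.0015 0.0015]
flap_hinge scene [208.7 236.8] 0.85
flap_hinge top [343.4 251.3] 0.58
    [ 0.5175 -0.0569  0.0789] [0.0034 0.0034]
flap_edge scene [180.4 173.8] 0.89
flap_edge top [347.2 274.9] 0.65
    [ 0.4672 -0.0435  0.2091] [0.0017 0.0017]
rib_face scene [185.3 195.8] 0.92
rib_face top [348.3 267.9] 0.66
    [ 0.4792 -0.0531  0.1682] [0.0005 0.0005]
stamp_mid top [386.2 157.1] 0.66
tape_mid scene [295.  207.4] 0.61
tape_mid top [237.4 222.3] 0.63
    [0.5913 0.1603 0.0059] [0.0026 0.0026]
glue_mid scene [162.2 354.5] 0.74
glue_mid top [447.9 216.9] 0.76
    [ 0.5849 -0.2878  0.0487] [0.0022 0.0022]
[ 0.1863 -0.4908  0.2577] [179.9986  -0.0009  20.7894] 0.9
```

View pics/a.png

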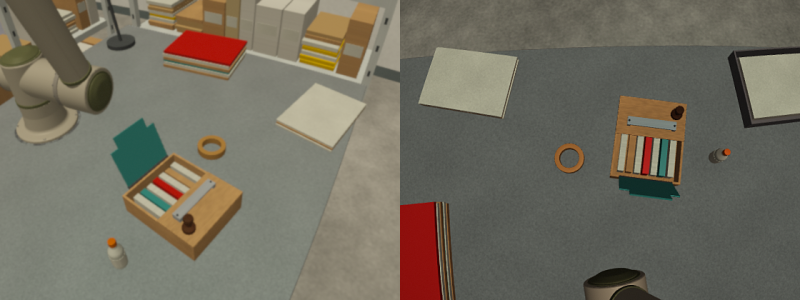

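The left view (scene) shows the teal flap leaning back at about (140,155), the hatch towards the robot and the strap at (195,200). The right view (top) shows the stamp at (677,112), the tape at (569,158) and the glue at (721,155), with the strap running (628,120)–(676,127). The network points agree with this.

Next I'll fit the case pose and flap angle.

```bash
cat > fit.py <<'E'
from h import *
from scipy.optimize import least_squares
np.set_printoptions(precision=4,suppress=True)
def proj(p,X):
    c=p['Rm']@X+np.array(p['tvec'],float).ravel(); u=c[:2]/c[2]; u=u*(1+p['k1']*(u@u)); K=np.array(p['camera_matrix']); return np.array([K[0,0]*u[0]+K[0,2],K[1,1]*u[1]+K[1,2]])
def model(q):
    x,y,a,th,tk=q; f=lambda l,n:[-.12+l*np.cos(th)-n*np.sin(th),0,.073+l*np.sin(th)+n*np.cos(th)]
    loc=dict(case=[0,0,0],lip_mouth=[.03,0,.076],flap_hinge=[-.12,0,.073],flap_edge=f(.14+tk,0),rib_face=f(.1+tk,.007))
    return {k:R.from_euler('z',a).apply(v)+[x,y,0] for k,v in loc.items()}
def fit(names=('scene','top'),tuck=False):
    O=[]
    for n in names:
        p=cam(n)
        for t in ['case','lip_mouth','flap_hinge','flap_edge','rib_face']:
            s=cams.spot_point(t,p)
            if s and s[0]['p']>.4: O.append((n,t,p,np.array(s[0]['position'])))
    def res(q):
        q=q if tuck else np.r_[q[:4],0]; m=model(q); return np.concatenate([proj(p,m[t])-uv for _,t,p,uv in O])
    s=least_squares(res,[.636,-.076,-.155,1.0 if tuck else 1.9,0],loss='soft_l1')
    for o,e in zip(O,res(s.x).reshape(-1,2)): print(o[:2],e.round(1))
    return s.x
if __name__=='__main__':
    import sys
    print('x y yaw th tuck',fit(tuck=len(sys.argv)>1)); st=r.get_state(); print(st['eef_pos'],st['orientation'],st['force'],st['t'])
E
python3 fit.py; python3 - <<'E'
from h import *
p=cam('top'); im=p['color'][120:290,290:420]
cv2.imwrite('pics/b.png',cv2.cvtColor(cv2.resize(im,None,fx=4,fy=3.5*4/3.5*0.85,interpolation=cv2.INTER_CUBIC),cv2.COLOR_RGB2BGR))
E
```

```text
('scene', 'case') [-1.2 -4. ]
('scene', 'lip_mouth') [0.4 0.9]
('scene', 'flap_hinge') [0.4 2. ]
('scene', 'flap_edge') [-2.3  1.7]
('scene', 'rib_face') [-2.4 -3. ]
('top', 'case') [ 1.9 -1.3]
('top', 'lip_mouth') [-1.7  2.4]
('top', 'flap_edge') [-0.4 -0.5]
('top', 'rib_face') [-3.8 -1.5]
x y yaw th tuck [ 0.6339 -0.0728 -0.1432  1.9188  0.    ]
[ 0.1863 -0.4908  0.2577] [-179.9987   -0.0007   20.7866] [-0.4856  0.5238  0.3996] 1.5
```

View pics/b.png

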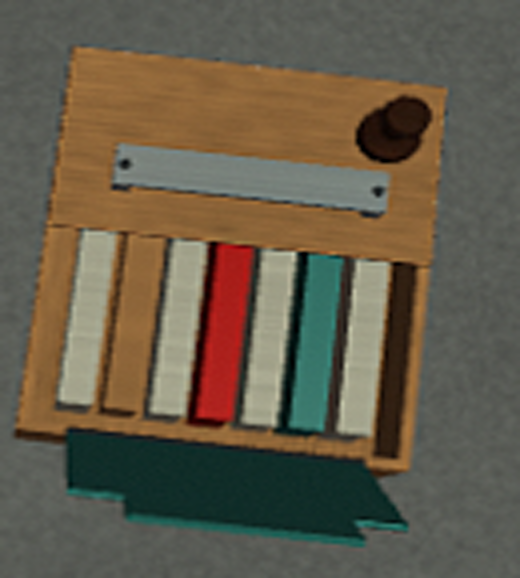

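The crop shows the case top with corners at crop pixels (75,47), (446,88), (17,432) and (409,472), and the flap leaning back below the hinge edge. I'll use the corners to refine the yaw.

```bash
python3 - <<'E'
from h import *
p=cam('top'); np.set_printoptions(precision=4,suppress=True)
c=[at_z(p,(290+u/4,120+v/3.4),.07)[:2] for u,v in [(75,47),(446,88),(17,432),(409,472)]]
print(np.array(c),np.mean(c,0))
dx=(c[0]-c[2]+c[1]-c[3])/2; dy=(c[0]-c[1]+c[2]-c[3])/2
print(np.linalg.norm(dx),np.linalg.norm(dy),np.arctan2(dx[1],dx[0]),np.arctan2(-dy[0],dy[1]))
a=(np.arctan2(dx[1],dx[0])+np.arctan2(-dy[0],dy[1]))/2; o=np.r_[np.mean(c,0),0]
st=r.get_state(); T=R.from_euler('xyz',st['orientation'],degrees=True); 
G=R.from_euler('xyz',[np.pi,0,a])
print('turn',(T.inv()*G).as_rotvec())
for X in [[-.235,0,.19],[-.235,0,.26]]: print(X,'shift cm',T.inv().apply(R.from_euler('z',a).apply(X)+o-st['eef_pos'])*100, R.from_euler('z',a).apply(X)+o)
E
```

```text
[[ 0.7648  0.0001]
 [ 0.7343 -0.1955]
 [ 0.5265  0.0375]
 [ 0.4979 -0.1581]] [ 0.6309 -0.079 ]
0.2402630634755217 0.19780662743069852 -0.15624296041373054 -0.15000310839179087
turn [-0.0001  0.      0.5159]
[-0.235, 0, 0.19] shift cm [ 35.7422 -34.3188   6.7715] [ 0.3987 -0.0431  0.19  ]
[-0.235, 0, 0.26] shift cm [ 35.7423 -34.3194  -0.2285] [ 0.3987 -0.0431  0.26  ]
```

Emit:
move_arm(series=[0,0,0.13,3.57,-3.43,-0.02,0,0,0,0.26,7.14,-6.86,-0.04,0,0,0,0.39,10.7,-10.3,-0.06,0,0,0,0.516,14.3,-13.7,-0.1,0,0,0,0.516,17.9,-17.2,-0.1,0,0,0,0.516,21.4,-20.6,-0.1,0,0,0,0.516,25,-24,-0.2,0,0,0,0.516,28.6,-27.4,-0.2,0,0,0,0.516,32.2,-30.9,-0.2,0,0,0,0.516,35.7,-34.3,-0.2,0])

```text
t: 2.6
eef_pos: [0.3988, -0.0414, 0.2601]
orientation: [180.0, -0.1, -8.8]
force: [0.3, -0.8, 1.4]
opening: 0.0101
grasp_force: 0.0
```

Emit:
move_arm(series=[0,0,0,0,0,4,0,0,0,0,0,0,8,0,0,0,0,2,0,8,0,0,0,0,4,0,8,0,0,0,0,5.5,0,8,0,0,0,0,7,0,8,0,0,0,0,8,0,8,0,0,0,0,9,0,8,0,0,0,0,10,0,8,0,0,0,0,10.4,0,8,0])

```text
t: 3.6
eef_pos: [0.5018, -0.0595, 0.1797]
orientation: [-180.0, -0.0, -8.8]
force: [-1.0, -0.8, -0.4]
opening: 0.0003
grasp_force: 0.4
```

```bash
python3 fit.py; python3 look.py pics/c.png | tail -1
```

```text
('scene', 'case') [-2.1  0.9]
('scene', 'flap_hinge') [ 0.7 -0.5]
('scene', 'flap_edge') [3.3 4.9]
('scene', 'rib_face') [-0.1 -1.2]
('top', 'case') [-0.9 -1.5]
('top', 'lip_mouth') [-0.5  0.3]
('top', 'flap_edge') [115.2  10.7]
x y yaw th tuck [ 0.6359 -0.0768 -0.1822  1.4401  0.    ]
[ 0.5011 -0.0593  0.1798] [179.999   -0.0069  -8.778 ] [-0.3356  0.0606 -0.1822] 4.2
[ 0.5011 -0.0594  0.1797] [-179.9997    0.0027   -8.7791] 5.1
```

View pics/c.png

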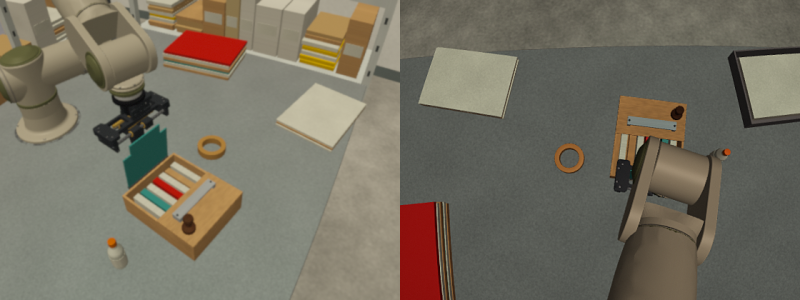

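The flap now stands upright, with the gripper behind it near (135,115) in the left view. Next I'll follow the arc down.

Emit:
move_arm(series=[0,0,0,1.6,0,0.4,0,0,0,0,3.1,0,0.8,0,0,0,0,4.65,0,1.5,0,0,0,0,6.0,0,2.55,0,0,0,0,7.1,0,3.8,0,0,0,0,8.0,0,5.3,0,0,0,0,8.5,0,6.9,0,0,0,0,8.7,0,8.0,0,0,0,0,8.7,0,8.2,0,0,0,0,8.7,0,8.2,0])

```text
t: 6.1
eef_pos: [0.5867, -0.0725, 0.0975]
orientation: [-180.0, 0.1, -8.8]
force: [-0.1, -1.0, 0.5]
opening: 0.0003
grasp_force: 0.3
```

```bash
python3 fit.py 1; python3 look.py pics/d.png | tail -1;python3 -c "
from h import *
st=r.get_state();d=np.array(st['eef_pos'])-[.6309,-.079,0];print(R.from_euler('z',.153).apply(d),st['force'])"
```

```text
('scene', 'case') [-13.8   7.2]
('scene', 'lip_mouth') [-19.2   8.5]
('scene', 'flap_hinge') [ 0.3 -0.7]
('scene', 'flap_edge') [-0.   0.5]
('scene', 'rib_face') [ 6.6 -2.4]
('top', 'rib_face') [-5.8 -0. ]
x y yaw th tuck [ 0.6225 -0.1026 -0.4242  0.5082  0.1013]
[ 0.587  -0.0726  0.0978] [179.9994   0.0066  -8.7733] [-1.0717  0.3685  2.5637] 6.7
[ 0.5871 -0.0726  0.0977] [-179.9982   -0.0005   -8.7806] 7.6
[-0.04426826 -0.00035772  0.09772726] [-1.13938967 -0.36159926  2.26334697]
```

View pics/d.png

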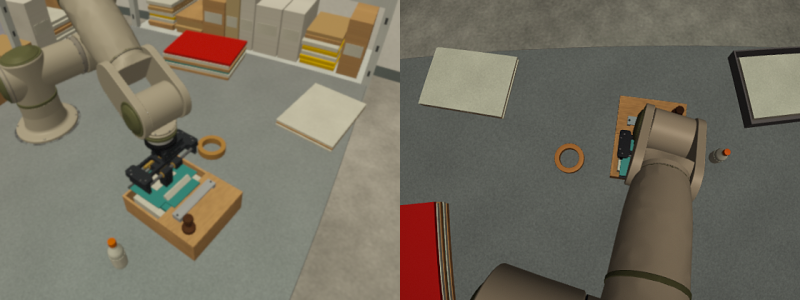

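The flap is almost flat: the rib shows ahead of the fingers at (180,187), with the edge short of the strap. Now I'll press it down gently.

Emit:
move_arm(series=[0,0,0,0,0,0.2,0,0,0,0,0,0,0.4,0,0,0,0,0,0,0.5,0,0,0,0,0,0,0.5,0,0,0,0,0,0,0.5,0])

```text
t: 8.1
eef_pos: [0.5874, -0.0727, 0.0939]
orientation: [180.0, -0.1, -8.8]
force: [-4.1, 1.4, 11.4]
opening: 0.0
grasp_force: 6.0
```

Emit:
move_arm(series=[0,0,0,0,0,0,0,0,0,0,0,0,-0.03,0,0,0,0,0.5,0,-0.03,0,0,0,0,1.0,0,-0.03,0,0,0,0,1.4,0,-0.03,0,0,0,0,1.8,0,-0.03,0,0,0,0,2.2,0,-0.03,0,0,0,0,2.6,0,-0.03,0,0,0,0,3.0,0,-0.03,0,0,0,0,3.4,0,-0.03,0])

```text
t: 9.1
eef_pos: [0.6201, -0.0778, 0.0938]
orientation: [180.0, 0.1, -8.8]
force: [-10.8, 1.4, 12.7]
opening: 0.0005
grasp_force: 6.6
```

Emit:
move_arm(series=[0,0,0,0.3,0,0,0,0,0,0,0.6,0,0,0,0,0,0,0.8,0,0,0,0,0,0,1.0,0,0,0,0,0,0,1.0,0,0,0])

```text
t: 9.6
eef_pos: [0.6302, -0.0793, 0.0938]
orientation: [180.0, 0.1, -8.8]
force: [-6.9, 0.4, 11.2]
opening: 0.0004
grasp_force: 5.5
```

```bash
python3 - <<'E'
from h import *
p=cam('scene'); im=p['color'][190:360,150:360]
cv2.imwrite('pics/e.png',cv2.cvtColor(cv2.resize(im,None,fx=3.5,fy=3.5,interpolation=cv2.INTER_CUBIC),cv2.COLOR_RGB2BGR))
st=r.get_state();d=np.array(st['eef_pos'])-[.6309,-.079,0];print(R.from_euler('z',.153).apply(d),st['force'])
E
```

```text
[-0.00067981 -0.00044143  0.09376205] [-7.70902929  0.45172318 11.38715114]
```

View pics/e.png

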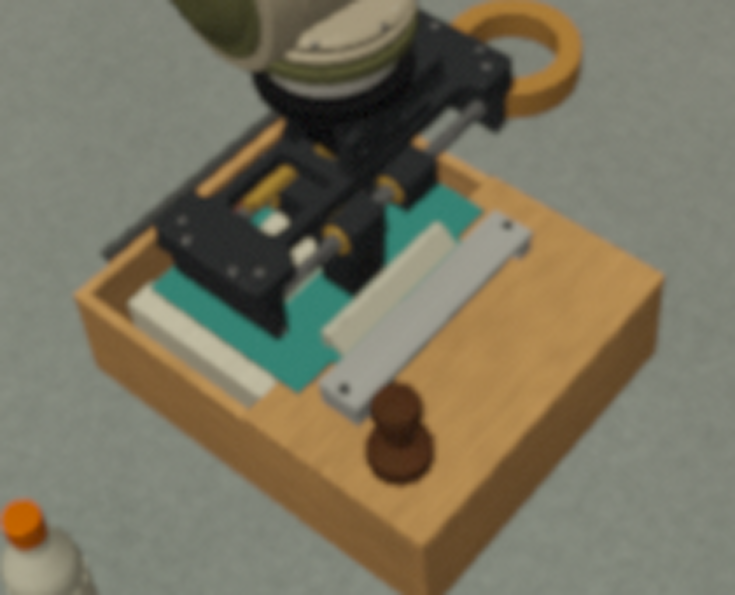

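The tongue is under the strap, with the rib close to it at (390,285) and the fingers against the rib. That puts the slide at about 28 mm. I'll nudge it a little more until the force rises at the stop.

Emit:
move_arm(series=[0,0,0,0.1,0,0,0,0,0,0,0.2,0,0,0,0,0,0,0.2,0,0,0])

```text
t: 9.95
eef_pos: [0.632, -0.0796, 0.0937]
orientation: [180.0, 0.1, -8.8]
force: [-8.5, 1.6, 11.4]
opening: 0.0002
grasp_force: 5.7
```

Emit:
move_arm(series=[0,0,0,0.1,0,0,0,0,0,0,0.2,0,0,0,0,0,0,0.2,0,0,0])

```text
t: 10.25
eef_pos: [0.634, -0.0799, 0.0937]
orientation: [180.0, 0.1, -8.8]
force: [-8.9, 1.5, 11.1]
opening: 0.0003
grasp_force: 5.6
```

Emit:
move_arm(series=[0,0,0,0,0,-0.1,0,0,0,0,-0.2,0,-0.2,0,0,0,0,-0.4,0,-0.6,0,0,0,0,-0.5,0,-2,0,0,0,0,-1,0,-6,0,0,0,0,-4,0,-10,0,0,0,0,-9,0,-14,0,0,0,0,-14,0,-17,0,0,0,0,-19,0,-18,0,0,0,0,-23,0,-18,0])

```text
t: 11.25
eef_pos: [0.4172, -0.0463, 0.2739]
orientation: [179.9, -0.2, -8.8]
force: [0.7, -0.7, 1.5]
opening: 0.0007
grasp_force: 0.0
```

```bash
python3 fit.py 1; python3 - <<'E'
from h import *
p=cam('scene'); im=cv2.resize(p['color'][190:360,150:360],None,fx=1.9,fy=3)
q=cam('top'); im2=cv2.resize(q['color'][120:290,290:420],None,fx=3,fy=3)
cv2.imwrite('pics/f.png',cv2.cvtColor(np.hstack([im,im2]),cv2.COLOR_RGB2BGR)); print(im.shape,r.get_state()['force'])
E
```

```text
('scene', 'case') [-0.8 -4.9]
('scene', 'lip_mouth') [0.5 0.6]
('scene', 'flap_hinge') [-1.6  1.3]
('scene', 'flap_edge') [-0.6  0.3]
('scene', 'rib_face') [-0.1 -0.3]
('top', 'case') [-0.4 -0. ]
('top', 'lip_mouth') [0.  0.3]
('top', 'flap_hinge') [-0.7 -2.5]
('top', 'flap_edge') [0.8 0.4]
('top', 'rib_face') [-7.2 -4.6]
x y yaw th tuck [ 0.6353 -0.0732 -0.1276  0.0079  0.0318]
[ 0.4189 -0.0467  0.2714] [-179.9881    0.0447   -8.7725] [-0.122   0.646  -0.5718] 11.85
(510, 399, 3) [ 0.24508416 -0.09412341 -0.35337746]
```

View pics/f.png

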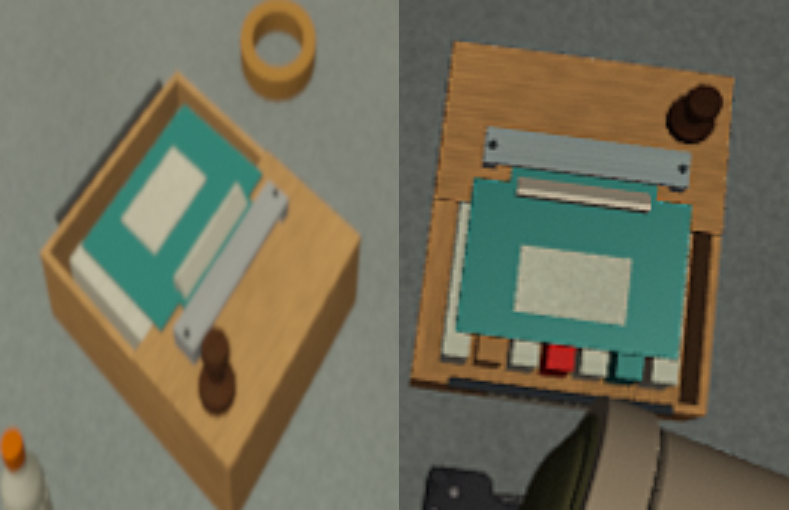

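The flap lies flat with its tongue under the strap, and the fit gives a slide of about 30 mm and an angle near 0. The case corner has not moved: it is at (455,42) in the crop, the same as before. The arm is clear, so I'll hand in.

```bash
python3 -c "
from workcell import r
print(r.job_done())"
```

```text
the job is handed in; nothing more can be done
None
```

The case is closed and handed in: the flap is flat and slid fully home (about 30 mm), with its edge held under the steel lip; the case did not visibly move, and nothing touched the stamp, tape roll or glue bottle.

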